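Load a paper roll and its spindle into the results printer

ROBOT

A 6-joint arm with a two-finger parallel gripper is mounted at the origin on the work surface. World frame = base frame: x ahead of the robot, y to its left, z up, the work surface at z = 0. Lengths are in mm, angles in rad, forces in N, time in s.
With the tool pointing down it reaches from about 325 to 900 mm from the base axis. Payload 6.1 kg.
Tool frame: the origin (TCP) lies at the centre of the arm's flange, where the gripper is bolted on; the fingertips stand 182 mm ahead of it and the grasp point (between the pads) lies 164 mm ahead of it; z points along the fingers, y is the line along which they close (so a half turn about z gives the same grasp; the last joint's range is limited). The gripper opens to 87 mm and grips with 3 to 60 N. Pads are 19 mm wide; open, the fingers measure 117 mm over their backs; the gripper's body (75 mm by 190 mm) begins 51 mm behind the grasp point.
Start: joints at [0.992, 0.22, 1.526, -0, 1.395, -0.126], TCP at [273.426, 562.01, 404.738] pointing down, gripper open.
Joint ranges: [-2.98, 2.98], [-0.91, 2.08], [0.09, 2.57], [-1.24, 4.39], [0.2, 2.65], [-2.68, 2.68]. Speed limits (rad/s): [2.57, 2.57, 3.01, 3.14, 3.14, 3.14].

INTERFACE

Orientations are given as a rotation vector (axis times angle).
In Python, from rig import observe, read_camera, finish_job gives the robot as it stands.
- The arm moves only by the tool servo_tool, never from a script. Its argument "increments" is a list of rows, each a list of 3 entries, a list of its own where there are three numbers: the closure, from 0 (fully open) to 1 (shut), then the shift along the tool's x, y, z in mm, then the turn, a rotation vector about the tool's x, y, z in degrees. In form: [[fingers, [tx, ty, tz], [ax, ay, az]], ...]. A call has exactly 8 rows; each row is the pose to reach, as a shift and turn from the pose commanded when the call began, along the tool's axes at that moment; what a row does not reach only later rows make up. A row lasts 1/10 s, in which the tool goes at most 50 mm and 8.59 degrees, less where a joint would pass 70% of its speed; a pose out of reach is approached as far as the arm can. A call with a gripper value outside its range is refused whole. The fingers move at their own pace and stop on an object; "newtons" is the grip in N (left out, the last holds). Time passes only in rows, so rows that repeat a pose let the fingers close, or fill a call up. It gives the time, the measured TCP pose, the force, the opening and the grip force at its end, in the units of the state.
- observe(): the state, without advancing time (a new reading comes with each control period).
- read_camera(name): name is "scene" or "side" or "wrist"; returns a dict with "pixels" (384x512x3 uint8, blue, green, red), "fov_y" (degrees; the focal length in pixels is half the picture's height over the tangent of half this angle, whatever the lens; pixels are square), "cx", "cy" (the principal point, pixels), "xyz" and "rotation" of the camera in the world. Camera axes: x right, y down, z forward; pixel columns grow to the right and rows downward; lengths in mm; the calibration is good to about 2 mm. A picture is of the moment at which its call begins. There is no depth.
- finish_job(): hands the job in; it is judged then, once.
The state is a dict: "time": time; "joint_positions": joint angles; "qd": joint speeds; "tau": joint torques, N m; "position": TCP position; "ee_rot": TCP orientation; "ft_force": force on the tool from outside, world axes, zero at the start; "moment": the same for the moment, N m; "opening": finger opening in mm; "grasp_force": force on a finger pad.
Only numpy, scipy, OpenCV 4.12 (cv2) and the standard library are available. Lean on these libraries where they do the work, as an engineer would, in place of code of your own. Each camera call takes 0.05 s, during which the arm holds its last target. There are 200 camera calls.

TASK

Load the open results printer: lay the wider of the two paper rolls in the saddle between the printer's two side plates, then thread the spindle, nose first and from the side plate on the robot's left, through that plate, the roll's core and the opposite plate, until its collar is fully home against the outside of the left plate. The roll must stay seated between the plates; let go of the spindle when it is in, and leave the other things on the bench where they stand.

Things in the scene. Friction and masses are not known exactly. Their poses are not given: they have to be found in the camera images.
- printer: Fixed cream printer, cover off. Origin: centre of the bay at bench height. y: along the bore axis, out of the side where the spindle goes in (the robot's left, within 0.4 rad); x: to the rear hump; z up. Base 40 mm high, x -55..120, y -56..56 mm. Two aluminium side plates, 6 mm thick, x -25..25, top 90 mm high, inner faces y = -45 and 45 mm. Hump x 70..120 mm, 76 mm high.
- bore_mouth (a point): Centre of the 12 mm hole (1.5 mm chamfer) on the outer face of the left side plate, printer frame (0, 51, 70) mm; axes as the printer's.
- bore_middle (a point): Point on the bore axis midway between the side plates, printer frame (0, 0, 70) mm; axes as the printer's. A grey V saddle along y (70 mm long, x within 21 mm) carries the 50 mm roll so that its centre comes to lie here, its core in line with the holes.
- bore_exit (a point): Centre of the 12 mm hole on the outer face of the opposite side plate, printer frame (0, -51, 70) mm; axes as the printer's.
- roll_wide_center (a point): Centre of the wider white paper roll: diameter 50 mm, 80 mm wide, about 150 g, core bore 14 mm right through; rigid. Its y is the roll's axis (either way round does), z up at the start. It lies loose in its holder with its axis level, 45 mm above the bench.
- roll_narrow_center (a point): Centre of the narrower paper roll, not wanted: diameter 50 mm, 57 mm wide, y along its axis, loose in a holder of its own, axis 45 mm above the bench. The two holders change places.
- holder_wide: Fixed grey holder under the wide roll: base 60 x 70 mm, a V saddle 60 mm long along its y, no part of it higher than 32 mm; origin at bench height under its centre.
- holder_narrow: The same fixed holder, under the narrow roll.
- spindle_handle (a point): Middle of the spindle's white round handle, on the axis: handle diameter 14 mm, 46 mm long. Axes are the spindle's: y along it from nose to handle. Spindle 166 mm long, about 70 g; it lies level and loose in its rest, axis 45 mm above the bench, the handle sticking out clear of the rest.
- spindle_collar (a point): Centre of the bearing face of the spindle's collar (diameter 24 mm, 4 mm thick, between shaft and handle), on the axis, 27 mm from the handle's middle towards the nose; axes as the spindle's. Home is when this face meets the outer face of the left side plate.
- spindle_tip (a point): End of the spindle's nose, on the axis, 116 mm from the collar face. Shaft diameter 10 mm, tapering over its last 12 mm to 5 mm; axes as the spindle's.
- rest: Fixed grey rest that carries the spindle's shaft in two open-topped forks, 70 mm apart along its y, prongs up to 52 mm height; base 50 x 100 x 10 mm. Origin at bench height under its centre. Lift the spindle straight up out of it.
- bottle_center (a point): Centre of a white reagent bottle with red cap, diameter 56 mm, 115 mm tall, standing loose; a bystander.
- tube_rack_center (a point): Point 30 mm up in the middle of a loose grey tube rack, 56 x 116 mm (long along its y), its glass tubes up to 112 mm high; a bystander.
- slide_box_center (a point): Centre of a loose low box of slides, 87 x 62 mm, 32 mm high, often under the spindle's path; a bystander.
- jar_a_center (a point): Centre of a loose specimen jar, diameter 40 mm, 70 mm tall; a bystander.
- jar_b_center (a point): Centre of another such jar; a bystander.
- beaker_center (a point): Centre of a loose glass beaker, diameter 68 mm, 85 mm tall; a bystander.
Not all that is in view belongs to the job. What is shaped like the part that bears roll_wide_center but orange or purple is not meant.

How it is judged (in metres and radians):
On the way, in this order (a step that is already met when the one before it is completed fails the run):
1. the wide roll lies seated in the saddle, its core in line with the holes, before the spindle goes in (x of roll_wide_center in the frame of bore_middle between -0.004 and 0.004 m and y of roll_wide_center in the frame of bore_middle between -0.008 and 0.008 m and z of roll_wide_center in the frame of bore_middle between -0.004 and 0.004 m and angle between the y axis of roll_wide_center and the y axis of bore_middle, either way round below 0.07 rad and y of spindle_tip in the frame of bore_middle above 0.05 m), for 0.3 s.
2. the spindle's nose has come through the left plate, in line (x of spindle_tip in the frame of bore_middle between -0.004 and 0.004 m and z of spindle_tip in the frame of bore_middle between -0.004 and 0.004 m and y of spindle_tip in the frame of bore_middle below 0.044 m and angle between the y axis of spindle_collar and the y axis of bore_middle, either way round below 0.1 rad), for 0.05 s.
3. the nose has come out through the opposite plate, with the roll on the shaft (x of spindle_tip in the frame of bore_middle between -0.004 and 0.004 m and z of spindle_tip in the frame of bore_middle between -0.004 and 0.004 m and x of spindle_collar in the frame of bore_middle between -0.004 and 0.004 m and z of spindle_collar in the frame of bore_middle between -0.004 and 0.004 m and angle between the y axis of spindle_collar and the y axis of bore_middle, either way round below 0.05 rad and y of spindle_tip in the frame of bore_middle below -0.052 m), for 0.1 s.
At the end, for the whole second after the job is handed in: Wide roll seated: centre within 4 mm across and in height, 8 mm along, of the bore's middle, axis within 0.07 rad. Spindle through plates and core: axis within 4 mm and 0.05 rad of the bore's, collar face within 4 mm of the left plate. All at rest, let go (x of roll_wide_center in the frame of bore_middle between -0.004 and 0.004 m and y of roll_wide_center in the frame of bore_middle between -0.008 and 0.008 m and z of roll_wide_center in the frame of bore_middle between -0.004 and 0.004 m and angle between the y axis of roll_wide_center and the y axis of bore_middle, either way round below 0.07 rad and x of spindle_tip in the frame of bore_middle between -0.004 and 0.004 m and z of spindle_tip in the frame of bore_middle between -0.004 and 0.004 m and x of spindle_collar in the frame of bore_middle between -0.004 and 0.004 m and z of spindle_collar in the frame of bore_middle between -0.004 and 0.004 m and angle between the y axis of spindle_collar and the y axis of bore_middle, either way round below 0.05 rad and y of spindle_collar in the frame of bore_middle between 0.047 and 0.055 m); the robot touches nothing.
It fails at once if another thing on the bench was shifted by more than 30 mm (distance of any of roll_narrow_center, bottle_center, tube_rack_center, slide_box_center, beaker_center, jar_a_center, jar_b_center from where it was at the start of the episode above 0.03 m).
It fails at once if another thing on the bench was tipped over (angle between any of bottle_center, tube_rack_center, slide_box_center, beaker_center, jar_a_center, jar_b_center's own z axis and vertical above 0.35 rad).
It also fails if it takes over 64 s, if anything falls off the work surface, if the arm or the gripper's body presses on something with over 40 N, if the wrist force passes 120 N, or if a joint passes its speed limit or range.

## Working session

There is one attempt and no reset: what is moved stays moved. The work goes in short steps, Python scripts to look and compute and a tool call to move; the robot and the scene stay as the last step left them, time stands still between calls to the robot, and variables do not carry over. Pictures are saved under pics/ and viewed, at most 13 in all, crops included, and the job is handed in when it is done.

Besides the shell and the picture viewer there is one more tool, called after ">>>" as name(argument=value, ...), one argument or row to a line, values as JSON. servo_tool: Moves the arm, as the interface text tells. Its arguments: {"type":"object","properties":{"increments":{"type":"array","items":{"type":"array"}},"newtons":{"type":"number"}},"required":["increments"]}

```bash
ls; mkdir -p pics; cat > h.py <<'E'
import numpy as np, cv2
from scipy.spatial.transform import Rotation as R
from rig import observe, read_camera
def cam(n):
    c=read_camera(n); c['img']=np.array(c['pixels']); c['f']=c['img'].shape[0]/2/np.tan(np.radians(c['fov_y'])/2)
    r=np.array(c['rotation'],float); c['R']=r if r.shape==(3,3) else R.from_rotvec(r).as_matrix(); c['p']=np.array(c['xyz'],float); return c
def ray(c,u,v):
    d=c['R']@np.array([(u-c['cx'])/c['f'],(v-c['cy'])/c['f'],1.]); return d/np.linalg.norm(d)
def onz(c,u,v,z):
    d=ray(c,u,v); return c['p']+d*(z-c['p'][2])/d[2]
def proj(c,P):
    q=c['R'].T@(np.array(P,float)-c['p']); return q[:2]/q[2]*c['f']+[c['cx'],c['cy']]
def cross(c1,a,c2,b):
    d1,d2=ray(c1,*a),ray(c2,*b); s=np.linalg.lstsq(np.c_[d1,-d2],c2['p']-c1['p'],rcond=None)[0]
    A,B=c1['p']+s[0]*d1,c2['p']+s[1]*d2; return (A+B)/2,np.linalg.norm(A-B)
def totool(v):  # world shift into tool axes
    return R.from_rotvec(observe()['ee_rot']).inv().apply(v)
E
python3 - <<'E'
from h import *
print(observe())
for n in('scene','side','wrist'):
    c=cam(n); print(n,c['f'],c['cx'],c['cy'],c['p'],c['R'].round(3).tolist())
    cv2.imwrite(f'pics/{n}0.png',c['img'])
    np.save(f'{n}0.npy',c,allow_pickle=True)
a=[cv2.imread(f'pics/{n}0.png') for n in('scene','side')]
E
```

```text
pics
{'time': 0.0, 'joint_positions': array([ 9.91857056e-01,  2.21227519e-01,  1.52761343e+00, -6.98557827e-06,
        1.39470558e+00, -1.26106700e-01]), 'qd': array([ 0.00101073, -0.00055604,  0.00181182,  0.00016245,  0.00065383,
        0.00098333]), 'tau': array([ 9.14774446e-04, -4.94612074e+01, -3.87380934e+01,  6.98753865e-02,
        5.72831801e-02, -2.13341618e-04]), 'position': array([273.30492714, 561.77403368, 403.63482656]), 'ee_rot': array([-7.05093674e-01, -3.06075829e+00,  2.88352179e-03]), 'ft_force': array([ 0.18249618,  0.61373376, -0.62856933]), 'moment': array([-0.02560221, -0.00033582, -0.02344371]), 'grasp_force': 0.0, 'opening': 87.31993675449286}
scene 398.8250688283648 252.58371956311495 193.54607112974037 [820.61391395 465.0201303  934.99208834] [[-0.841, 0.455, -0.291], [0.54, 0.706, -0.458], [-0.003, -0.543, -0.84]]
side 450.4728532878258 265.60378438490625 195.46777670662505 [ 289.86430074 -961.73032931  894.69073459] [[0.963, -0.184, 0.195], [-0.267, -0.61, 0.746], [-0.018, -0.771, -0.637]]
wrist 266.4934658214997 255.60306446335088 188.20960225348708 [208.52379805 593.86653866 383.55118735] [[0.438, 0.868, 0.235], [0.899, -0.422, -0.117], [-0.002, 0.262, -0.965]]
```

View pics/scene0.png

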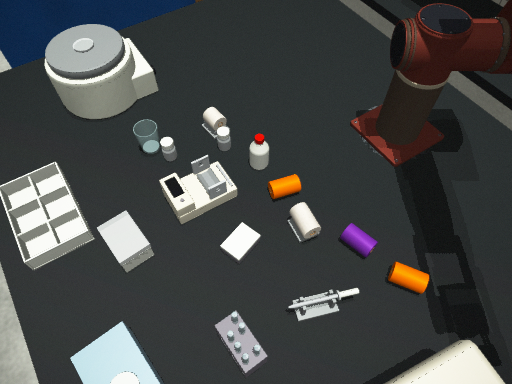

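View pics/side0.png

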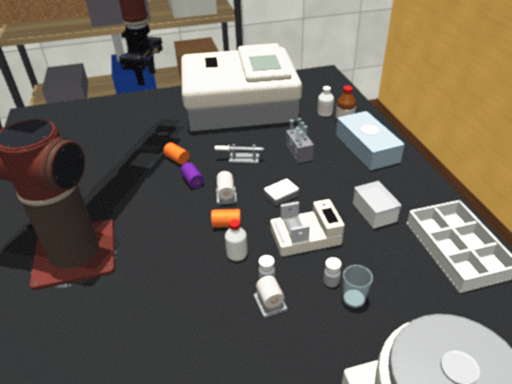

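Candidates for the wide roll are white roll A at scene (305,220) / side (226,187) and white roll B at scene (214,121) / side (269,291). The cylinders at scene (285,187) orange, (359,240) purple and (408,278) orange are excluded by colour. I'll compare the two rolls' widths and check them in a crop.

```bash
python3 - <<'E'
from h import *
s=np.load('scene0.npy',allow_pickle=True).item(); d=np.load('side0.npy',allow_pickle=True).item()
def blob(c,box,z,n,s_max=60,vmin=150):
    x0,y0,x1,y1=box; h=cv2.cvtColor(c['img'][y0:y1,x0:x1],cv2.COLOR_BGR2HSV)
    m=((h[...,1]<s_max)&(h[...,2]>vmin)).astype(np.uint8)
    k,l,st,ce=cv2.connectedComponentsWithStats(m); i=1+np.argmax(st[1:,4])
    ys,xs=np.where(l==i); r=cv2.minAreaRect(np.c_[xs+x0,ys+y0].astype(np.float32)); b=cv2.boxPoints(r)
    w=np.array([onz(c,*q,z)[:2] for q in b]); cen=onz(c,*r[0],z)
    print(n,np.round(r[0]),st[i,4],'cen',cen[:2].round(),'sides',np.linalg.norm(w[0]-w[1]).round(),np.linalg.norm(w[1]-w[2]).round(),'ang',[np.degrees(np.arctan2(*(w[j+1]-w[j])[::-1])).round() for j in(0,1)])
blob(s,(280,195,325,245),50,'A scene'); blob(d,(210,165,240,205),50,'A side')
blob(s,(198,100,228,138),50,'B scene'); blob(d,(253,270,290,312),50,'B side')
blob(s,(280,280,365,325),45,'spin scene',60,190); blob(d,(205,135,270,170),45,'spin side',60,190)
for n,P in dict(slide=(240,241,16),bottle=(259,153,57),jara=(224,138,35),jarb=(168,149,35),rest=(320,305,5),prn=(199,193,40)).items(): print(n,onz(s,*P)[:2].round())
a=cv2.resize(s['img'][90:250,140:330],None,fx=4,fy=4,interpolation=cv2.INTER_CUBIC)[:600]
cv2.imwrite('pics/c1.png',a)
E
```

```text
A scene [304. 218.] 525 cen [442. 115.] sides 51.0 88.0 ang [np.float64(179.0), np.float64(79.0)]
A side [226. 186.] 329 cen [446. 105.] sides 57.0 147.0 ang [np.float64(-17.0), np.float64(-103.0)]
B scene [213. 116.] 231 cen [ 464. -320.] sides 51.0 69.0 ang [np.float64(-156.0), np.float64(95.0)]
B side [268. 287.] 447 cen [ 463. -303.] sides 51.0 72.0 ang [np.float64(17.0), np.float64(-85.0)]
spin scene [317. 311.] 279 cen [559. 320.] sides 95.0 19.0 ang [np.float64(161.0), np.float64(65.0)]
spin side [238. 148.] 101 cen [530. 306.] sides 19.0 161.0 ang [np.float64(79.0), np.float64(-17.0)]
slide [607.  67.]
bottle [ 428. -118.]
jara [ 474. -236.]
jarb [ 631. -288.]
rest [534. 306.]
prn [ 630. -103.]
```

View pics/c1.png

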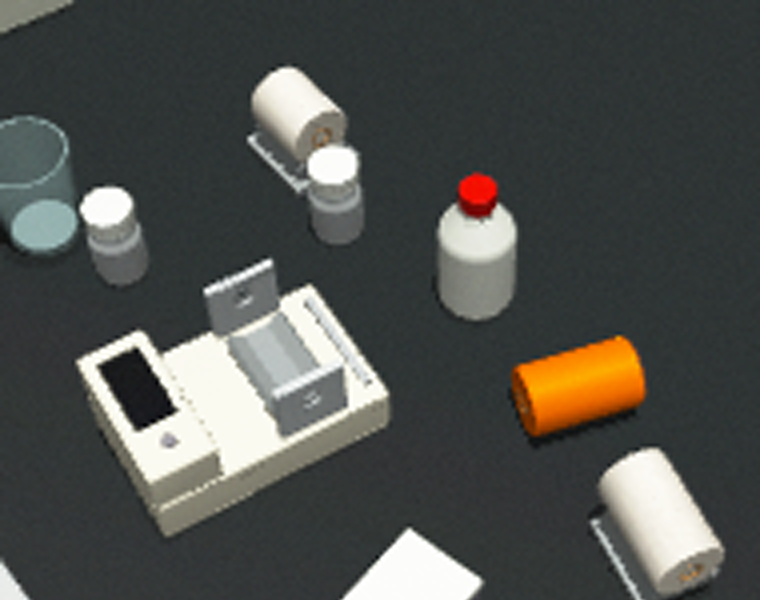

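The crop shows white roll A at crop (660,520) = scene (305,220), overhanging its holder and about 88 mm long against 69 mm for B at crop (298,110), so A is the wide roll. The plate holes are at crop (311,400) left and (243,298) right, i.e. scene (217.8,190) and (200.8,164.5).

```bash
python3 - <<'E'
from h import *
s=np.load('scene0.npy',allow_pickle=True).item()
L=onz(s,217.8,190,70)[:2];r=onz(s,200.8,164.5,70)[:2];print(L,r,L-r,np.degrees(np.arctan2(*(L-r)[::-1])))
for q in((358,292),(289,305)):print(onz(s,*q,45)[:2])
print(totool(np.array([444,112,335])-observe()['position']))
E
```

```text
[590.63007932 -65.25603897] [ 587.91174911 -162.07085425] [ 2.71833021 96.81481527] 88.39169305780534
[454.21386166 336.0636595 ]
[604.49368283 275.02399526]
[-350.30353803 -329.71397918   69.2926517 ]
```

>>> servo_tool(
  increments=[
    [0, [-45, -42, 0], [0, 0, 8]],
    [0, [-90, -84, 0], [0, 0, 16]],
    [0, [-135, -126, 10], [0, 0, 24]],
    [0, [-180, -168, 20], [0, 0, 32]],
    [0, [-225, -210, 30], [0, 0, 40]],
    [0, [-270, -252, 45], [0, 0, 48]],
    [0, [-315, -294, 60], [0, 0, 56]],
    [0, [-350, -330, 69], [0, 0, 64]],
  ],
)

```text
time: 0.95
position: [414.6, 190.8, 352.9]
ee_rot: [2.226, 2.216, 0.001]
ft_force: [1.2, 0.9, -0.2]
opening: 87.3
grasp_force: 0.0
```

>>> servo_tool(
  increments=[
    [0, [0, 0, 0], [0, 0, 6]],
    [0, [0, 0, 0], [0, 0, 6]],
    [0, [0, 0, 0], [0, 0, 6]],
    [0, [0, 0, 0], [0, 0, 6]],
    [0, [0, 0, 0], [0, 0, 6]],
    [0, [0, 0, 0], [0, 0, 6]],
    [0, [0, 0, 0], [0, 0, 6]],
    [0, [0, 0, 0], [0, 0, 6]],
  ],
)

```text
time: 1.75
position: [414.4, 193.0, 353.3]
ee_rot: [2.333, 2.104, -0.0]
ft_force: [0.4, 0.2, -0.4]
opening: 87.0
grasp_force: 0.0
```

```bash
python3 - <<'E'
from h import *
o=observe();print(o['time'],o['position'],R.from_rotvec(o['ee_rot']).as_matrix().round(3),o['joint_positions'])
c=cam('wrist');np.save('w1.npy',c,allow_pickle=True);cv2.imwrite('pics/w1.png',c['img']);print(c['p'])
E
```

```text
1.75 [414.37610583 192.98341686 353.32560238] [[ 0.103  0.995 -0.   ]
 [ 0.995 -0.103 -0.   ]
 [-0.    -0.    -1.   ]] [ 2.63050622e-01 -1.47520686e-01  2.00364121e+00 -2.68523779e-05
  1.28550455e+00  3.65857180e-01]
[421.63152668 265.1293521  333.1315267 ]
```

View pics/w1.png

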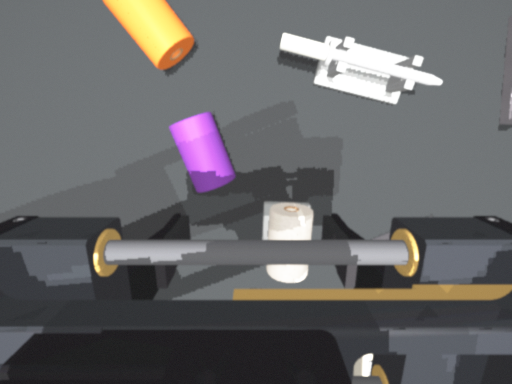

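The wrist view (up = +y, right = +x) shows the white roll A at (288,240), partly hidden by the gripper rod, and the spindle at (360,60) with its handle at (305,45) and nose at (437,78). The arm stopped short, so I finish the approach and measure from there.

>>> servo_tool(
  increments=[
    [0, [-20, 10, 5], [0, 0, 0]],
    [0, [-40, 20, 10], [0, 0, 0]],
    [0, [-60, 30, 15], [0, 0, 0]],
    [0, [-78, 37, 18], [0, 0, 0]],
    [0, [-78, 37, 18], [0, 0, 0]],
    [0, [-78, 37, 18], [0, 0, 0]],
    [0, [-78, 37, 18], [0, 0, 0]],
    [0, [-78, 37, 18], [0, 0, 0]],
  ],
)

```text
time: 2.6
position: [443.1, 111.9, 335.5]
ee_rot: [2.333, 2.104, 0.001]
ft_force: [-0.1, 0.2, -0.1]
opening: 87.2
grasp_force: 0.0
```

```bash
python3 - <<'E'
from h import *
o=observe();print(o['time'],o['position'])
c=cam('wrist');np.save('w2.npy',c,allow_pickle=True);print(c['p'])
a=np.zeros((560,800,3),np.uint8);a[:, :400]=0
v=cv2.resize(c['img'][100:240,190:390],None,fx=4,fy=4,interpolation=cv2.INTER_CUBIC);cv2.imwrite('pics/w2.png',v)
h=cv2.cvtColor(c['img'],cv2.COLOR_BGR2HSV)
for r in range(120,232,6):
    x=np.where((h[r,200:370,1]<70)&(h[r,200:370,2]>150))[0]+200
    print(r,x.min() if len(x) else None,x.max() if len(x) else None,len(x))
E
```

```text
2.6 [443.07529863 111.94015364 335.50492456]
[450.33163757 184.0987539  315.33457258]
120 None None 0
126 None None 0
132 None None 0
138 None None 0
144 232 284 53
150 232 285 54
156 232 284 53
162 232 284 53
168 231 283 53
174 232 282 51
180 232 282 51
186 232 281 50
192 232 369 60
198 232 369 58
204 234 369 53
210 233 369 52
216 234 369 48
222 240 275 36
228 None None 0
```

View pics/w2.png

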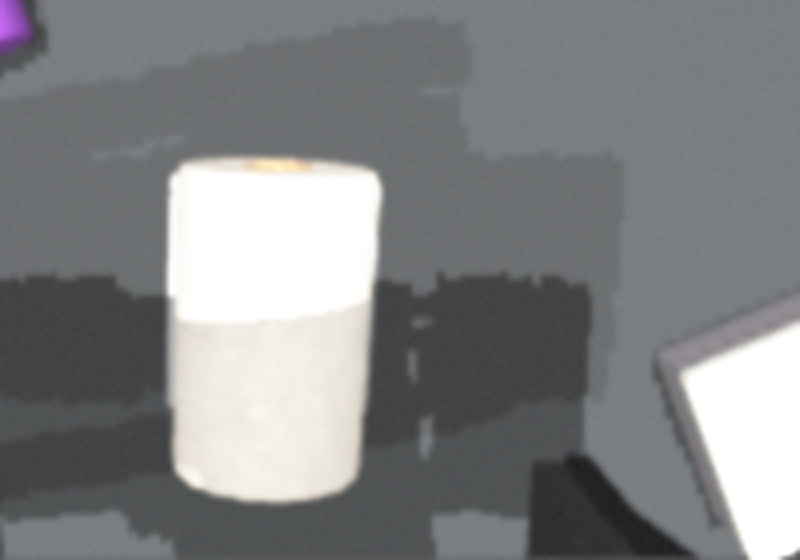

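```bash
python3 - <<'E'
from h import *
c=np.load('w2.npy',allow_pickle=True).item()
h=cv2.cvtColor(c['img'],cv2.COLOR_BGR2HSV)
P=[]
for r in range(147,216):
    x=np.where((h[r,220:300,1]<70)&(h[r,220:300,2]>150))[0]+220
    P.append(onz(c,(x.min()+x.max())/2,r,47)[:2])
P=np.array(P);k=np.polyfit(P[:,1],P[:,0],1);ang=90-np.degrees(np.arctan(k[0]));print('axis ang',ang)
e1=onz(c,259.5,141.3,45);e2=onz(c,256,225,47);print(e1,e2)
ym=(e1[1]-40*np.sin(np.radians(ang)));C=np.array([np.polyval(k,ym),ym,45]);print(C,np.polyval(k,112))
print(totool(C-observe()['position']))
E
```

```text
axis ang 82.15014102370115
[451.46419054 158.93173655  45.        ] [438.77165524  70.17676069  47.        ]
[444.88278111 119.30656194  45.        ] 443.875428344159
[  7.47123687   1.00983781 290.47943376]
```

The crop shows the roll upright at crop (276,330), its core end visible at (278,166) and nothing hugging its flanks. Centre is ≈ (445,119) with the axis at 82°. Next I descend and grip.

>>> servo_tool(
  increments=[
    [0, [7, 1, 20], [0, 0, 2]],
    [0, [7, 1, 45], [0, 0, 2]],
    [0, [7, 1, 70], [0, 0, 2]],
    [0, [7, 1, 95], [0, 0, 2]],
    [0, [7, 1, 115], [0, 0, 2]],
    [0, [7, 1, 124], [0, 0, 2]],
    [0, [7, 1, 124], [0, 0, 2]],
    [0, [7, 1, 124], [0, 0, 2]],
  ],
  newtons=25,
)

```text
time: 3.45
position: [445.4, 118.4, 212.1]
ee_rot: [2.369, 2.062, 0.001]
ft_force: [0.2, 0.3, -0.9]
opening: 87.2
grasp_force: 0.0
```

>>> servo_tool(
  increments=[
    [0.2, [0, 0, 0], [0, 0, 0]],
    [0.4, [0, 0, 0], [0, 0, 0]],
    [1, [0, 0, 0], [0, 0, 0]],
    [1, [0, 0, 0], [0, 0, 0]],
    [1, [0, 0, 0], [0, 0, 0]],
    [1, [0, 0, 0], [0, 0, 0]],
    [1, [0, 0, 0], [0, 0, 0]],
    [1, [0, 0, 0], [0, 0, 0]],
  ],
)

```text
time: 4.25
position: [445.4, 118.1, 211.6]
ee_rot: [2.369, 2.062, 0.002]
ft_force: [3.1, -0.9, 0.2]
opening: 48.6
grasp_force: 25.0
```

>>> servo_tool(
  increments=[
    [1, [0, 0, -15], [0, 0, 0]],
    [1, [0, 0, -45], [0, 0, 0]],
    [1, [0, 0, -80], [0, 0, 0]],
    [1, [-20, 10, -110], [0, 0, 0]],
    [1, [-55, 35, -135], [0, 0, -2]],
    [1, [-90, 60, -150], [0, 0, -4]],
    [1, [-130, 85, -150], [0, 0, -6]],
    [1, [-165, 110, -150], [0, 0, -6]],
  ],
)

```text
time: 5.05
position: [531.3, -62.3, 361.6]
ee_rot: [-2.258, -2.185, 0.0]
ft_force: [0.2, 0.7, -2.0]
opening: 48.5
grasp_force: 25.0
```

```bash
python3 - <<'E'
from h import *
o=observe();print(o['position'],o['grasp_force'],totool(np.array([589,-186,362])-o['position']))
E
```

```text
[531.30385835 -62.25052598 361.62195386] 24.979262262214093 [-121.78432549   61.73612208   -0.38638526]
```

>>> servo_tool(
  increments=[
    [1, [-30, 15, 0], [0, 0, 0]],
    [1, [-60, 30, 0], [0, 0, 0]],
    [1, [-90, 45, 0], [0, 0, 0]],
    [1, [-115, 58, 0], [0, 0, 0]],
    [1, [-122, 62, 0], [0, 0, 0]],
    [1, [-122, 62, 0], [0, 0, 0]],
    [1, [-122, 62, 0], [0, 0, 0]],
    [1, [-122, 62, 0], [0, 0, 0]],
  ],
)

```text
time: 5.85
position: [588.5, -183.3, 361.0]
ee_rot: [-2.257, -2.184, 0.0]
ft_force: [-0.4, 0.6, -1.6]
opening: 48.6
grasp_force: 25.0
```

```bash
python3 - <<'E'
from h import *
o=observe();print(o['time'],o['position'],R.from_rotvec(o['ee_rot']).as_matrix()[:,0])
c=cam('wrist');np.save('w3.npy',c,allow_pickle=True);print(c['p'])
v=cv2.resize(c['img'][:300,100:500],None,fx=2,fy=2,interpolation=cv2.INTER_CUBIC);cv2.imwrite('pics/w3.png',v)
E
```

```text
5.85 [ 588.52262678 -183.30664391  361.0223442 ] [3.27960568e-02 9.99461798e-01 7.29845661e-04]
[ 590.74544526 -110.78479572  340.85274323]
```

View pics/w3.png

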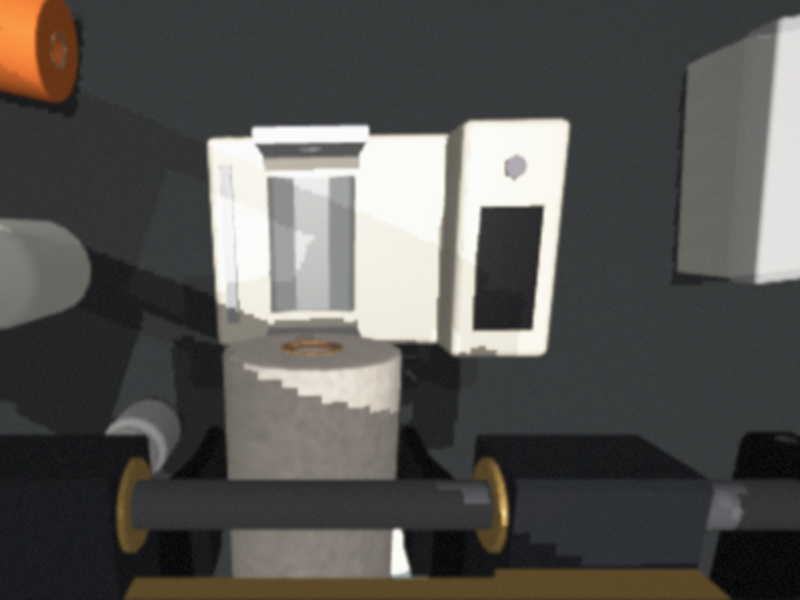

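The view shows the printer with its left plate top at crop (252–368, 127–142), hump top corners at (468,121), (570,121) and (548,355), and base left corners at (208,139) and (219,343). The held roll's core end is at (312,347).

```bash
python3 - <<'E'
from h import *
from scipy.optimize import least_squares
c=np.load('w3.npy',allow_pickle=True).item()
D=[(252,128,-25,51,90),(368,126,25,51,90),(257,143,-25,45,90),(366,141,25,45,90),(468,121,70,56,76),(570,121,120,56,76),(548,355,120,-56,76),(452,354,70,-56,76),(208,139,-55,56,40),(219,343,-55,-56,40)]
W=np.array([onz(c,u/2+100,v/2,z)[:2] for u,v,_,_,z in D]);P=np.array([(x,y) for _,_,x,y,_ in D],float)
def f(q):
    a=q[2];M=np.array([[np.cos(a),-np.sin(a)],[np.sin(a),np.cos(a)]]);return ((P@M.T+q[:2])-W)
s=least_squares(lambda q:f(q).ravel(),[589,-114,0],loss='soft_l1');q=s.x;print('printer',q[:2],np.degrees(q[2]));print(f(q).round(1).tolist())
# saddle check: sides 268..356, rows 175..312 at z~55
print([onz(c,u/2+100,v/2,55)[:2].round(1) for u,v in((268,177),(356,177),(270,312),(355,312))])
# held roll: core end center and silhouette, z of grasp
o=observe();T=R.from_rotvec(o['ee_rot']);g=o['position']+T.apply([0,0,164]);print('grasp',g)
e=onz(c,312/2+100,347/2,g[2]-2.5);print('core end',e,'rel tool',T.inv().apply(e-g))
l=[onz(c,(a+b)/4+100,r/2,g[2]) for a,b,r in((225,401,370),(231,394,560))];print(l,'roll ang',np.degrees(np.arctan2(*(l[0]-l[1])[:2][::-1])),'tool',np.degrees(np.arctan2(*T.as_matrix()[:2,0][::-1])))
E
```

```text
printer [ 590.62766502 -118.13742746] -1.1357819908693525
[[0.6, 0.1], [0.4, -0.0], [-1.3, 0.1], [1.2, -0.1], [-1.5, 1.1], [2.1, 1.7], [0.8, -1.1], [-0.3, -2.2], [-1.1, 1.4], [-0.5, -2.1]]
[array([569.3, -83.5]), array([613.6, -85. ]), array([ 566.6, -151.8]), array([ 612.3, -153.4])]
grasp [ 588.48791538 -183.23117377  197.19793253]
core end [ 589.63875118 -141.98432264  194.69793253] rel tool [41.26123806 -0.19691092  2.51964507]
[array([ 589.72061826, -147.99413242,  197.19793253]), array([ 587.60430537, -208.44360676,  197.19793253])] roll ang 87.99491567324839 tool 88.12626202733186
```

>>> servo_tool(
  increments=[
    [1, [25, 0, 0], [0, 0, -0.8]],
    [1, [50, 0, 20], [0, 0, -0.8]],
    [1, [64, 0, 40], [0, 0, -0.8]],
    [1, [64, 0, 60], [0, 0, -0.8]],
    [1, [64, 0, 70], [0, 0, -0.8]],
    [1, [64, 0, 70], [0, 0, -0.8]],
    [1, [64, 0, 70], [0, 0, -0.8]],
    [1, [64, 0, 70], [0, 0, -0.8]],
  ],
)

```text
time: 6.7
position: [591.6, -121.0, 292.9]
ee_rot: [2.242, 2.197, 0.002]
ft_force: [1.7, 0.2, -1.6]
opening: 47.9
grasp_force: 25.0
```

```bash
python3 - <<'E'
from h import *
o=observe();print(o['time'],o['position'],o['ft_force'],totool(np.array([590.5,-119.5,237.5])-o['position']),np.degrees(np.arctan2(*R.from_rotvec(o['ee_rot']).as_matrix()[:2,0][::-1])))
E
```

```text
6.7 [ 591.60831155 -120.99298933  292.85489425] [ 1.7015629   0.15168744 -1.58594478] [ 1.51379393 -1.26663968 55.35093261] 88.83656870024579
```

>>> servo_tool(
  increments=[
    [1, [1.5, -1, 12], [0, 0, 0]],
    [1, [1.5, -1, 24], [0, 0, 0]],
    [1, [1.5, -1, 36], [0, 0, 0]],
    [1, [1.5, -1, 44], [0, 0, 0]],
    [1, [1.5, -1, 50], [0, 0, 0]],
    [1, [1.5, -1, 53], [0, 0, 0]],
    [1, [1.5, -1, 54.5], [0, 0, 0]],
    [1, [1.5, -1, 54.5], [0, 0, 0]],
  ],
)

```text
time: 7.5
position: [590.3, -119.1, 237.0]
ee_rot: [2.243, 2.199, 0.0]
ft_force: [-0.2, 0.4, -1.9]
opening: 48.2
grasp_force: 25.0
```

>>> servo_tool(
  increments=[
    [1, [0, 0, 0.5], [0, 0, 0]],
    [1, [0, 0, 1], [0, 0, 0]],
    [1, [0, 0, 1.3], [0, 0, 0]],
    [1, [0, 0, 1.6], [0, 0, 0]],
    [1, [0, 0, 1.6], [0, 0, 0]],
    [1, [0, 0, 1.6], [0, 0, 0]],
    [1, [0, 0, 1.6], [0, 0, 0]],
    [1, [0, 0, 1.6], [0, 0, 0]],
  ],
)

```text
time: 8.3
position: [590.4, -119.1, 236.6]
ee_rot: [2.243, 2.199, 0.001]
ft_force: [-2.8, 1.7, 6.7]
opening: 48.9
grasp_force: 25.0
```

>>> servo_tool(
  increments=[
    [0.38, [0, 0, 0.5], [0, 0, 0]],
    [0.3, [0, 0, 0], [0, 0, 0]],
    [0.15, [0, 0, 0], [0, 0, 0]],
    [0, [0, 0, 0], [0, 0, 0]],
    [0, [0, 0, 0], [0, 0, 0]],
    [0, [0, 0, -25], [0, 0, 0]],
    [0, [0, 0, -60], [0, 0, 0]],
    [0, [0, 0, -100], [0, 0, 0]],
  ],
)

```text
time: 9.1
position: [589.5, -118.8, 334.8]
ee_rot: [-2.241, -2.197, 0.002]
ft_force: [0.2, 0.1, -0.7]
opening: 86.7
grasp_force: 0.0
```

>>> servo_tool(
  increments=[
    [0, [-20, 0, -25], [0, 0, 0]],
    [0, [-50, 0, -25], [0, 0, 0]],
    [0, [-70, 0, -25], [0, 0, 0]],
    [0, [-70, 0, -25], [0, 0, 0]],
    [0, [-70, 0, -25], [0, 0, 0]],
    [0, [-70, 0, -25], [0, 0, 0]],
    [0, [-70, 0, -25], [0, 0, 0]],
    [0, [-70, 0, -25], [0, 0, 0]],
  ],
)

```text
time: 9.9
position: [588.8, -188.2, 360.1]
ee_rot: [-2.242, -2.2, 0.0]
ft_force: [-0.0, 0.1, -0.4]
opening: 86.7
grasp_force: 0.0
```

```bash
python3 - <<'E'
from h import *
o=observe();print(o['time'],o['position'],o['ft_force'])
c=cam('wrist');np.save('w4.npy',c,allow_pickle=True);print(c['p'])
a=cv2.resize(c['img'][:240,100:400],None,fx=2,fy=2,interpolation=cv2.INTER_CUBIC)
s=cam('scene');b=cv2.resize(s['img'][145:225,155:245],None,fx=2,fy=2,interpolation=cv2.INTER_CUBIC)
v=np.zeros((480,790,3),np.uint8);v[:,:600]=a;v[:160,605:785]=b
cv2.imwrite('pics/w4.png',v)
E
```

```text
9.9 [ 588.79488984 -188.2450439   360.0862123 ] [-0.0203414   0.10031375 -0.41257062]
[ 590.04457458 -115.71756807  339.89080463]
```

View pics/w4.png

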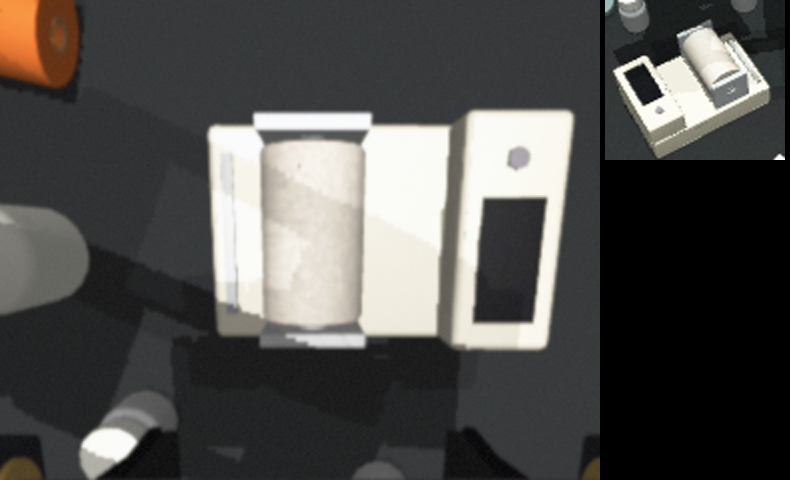

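The roll lies seated at crop (313,232) between the two plate tops, (254–372, 113–129) and (262–365, 335–347). Next I refine the bore line and work out the move to the spindle.

```bash
python3 - <<'E'
from h import *
c=np.load('w4.npy',allow_pickle=True).item()
g=cv2.cvtColor(c['img'],cv2.COLOR_BGR2GRAY).astype(int)
for name,r in(('L',60),('L',61),('R',170),('R',171)):
    d=np.diff(g[r,215:300]); print(name,r,d.argmax()+215,d.argmin()+215)
for col in(240,256,272): print(col,g[50:70,col].tolist(),g[160:178,col].tolist())
m=[(onz(c,u/2+100,v/2,90)[:2]).round(1) for u,v in((254,121),(371,121),(262,341),(365,341),(313,113),(313,129),(313,335),(313,347))]
for x in m:print(x)
L=(m[0]+m[1])/2;r=(m[2]+m[3])/2;print('mid',(L+r)/2,'dist',L-r,'ang',np.degrees(np.arctan2(*(L-r)[::-1])))
s=np.load('scene0.npy',allow_pickle=True).item();d=np.load('side0.npy',allow_pickle=True).item()
for n,cc,b,z in(('scene',s,(280,280,365,325),45),('side',d,(205,135,270,165),45)):
    pass
w=np.load('w1.npy',allow_pickle=True).item()
h=onz(w,283,42,45);t=onz(w,440,79,45);print('handle end',h,'tip',t,np.linalg.norm(h-t),np.degrees(np.arctan2(*(h-t)[:2][::-1])))
u=(h-t)/np.linalg.norm(h-t);H=h-23*u;print('handle mid',H)
print(totool(np.array([H[0],H[1]-30,360])-observe()['position']))
E
```

```text
L 60 226 285
L 61 226 285
R 170 229 282
R 171 253 282
240 [58, 57, 57, 58, 59, 89, 164, 233, 249, 250, 251, 251, 250, 245, 211, 126, 87, 85, 85, 92] [194, 163, 117, 101, 100, 98, 99, 105, 112, 116, 115, 112, 103, 80, 45, 30, 26, 28]
256 [59, 55, 59, 60, 60, 88, 164, 233, 249, 251, 251, 250, 250, 244, 211, 128, 93, 107, 129, 150] [226, 221, 204, 192, 172, 131, 136, 185, 220, 224, 224, 220, 189, 116, 49, 31, 27, 27]
272 [58, 58, 57, 57, 57, 88, 164, 233, 248, 251, 250, 250, 250, 244, 209, 127, 89, 87, 85, 92] [182, 154, 118, 104, 104, 110, 139, 183, 214, 220, 219, 218, 202, 155, 80, 32, 27, 30]
[566.  -69.6]
[616.3 -70.6]
[ 565.3 -165.8]
[ 614.4 -166.8]
[591.5 -66.9]
[591.3 -73.2]
[ 589.7 -163.4]
[ 589.6 -169.2]
mid [ 590.5 -118.2] dist [ 1.3 96.2] ang 89.22577983507189
handle end [455.0461186 331.1324854  45.       ] tip [609.78501901 281.27022478  45.        ] 162.57420563008387 162.13925239480153
handle mid [476.93762774 324.07827905  45.        ]
[ 4.80345279e+02 -1.21109029e+02  2.15480335e-01]
```

>>> servo_tool(
  increments=[
    [0, [50, -5, 0], [0, 0, -8]],
    [0, [100, -10, 0], [0, 0, -16]],
    [0, [150, -15, 0], [0, 0, -24]],
    [0, [200, -20, 0], [0, 0, -32]],
    [0, [250, -30, 5], [0, 0, -40]],
    [0, [300, -40, 10], [0, 0, -48]],
    [0, [350, -50, 15], [0, 0, -56]],
    [0, [400, -65, 20], [0, 0, -64]],
  ],
)

```text
time: 10.8
position: [533.0, 207.5, 341.0]
ee_rot: [0.728, 3.055, 0.001]
ft_force: [0.9, 0.7, 0.2]
opening: 87.2
grasp_force: 0.0
```

```bash
python3 - <<'E'
from h import *
o=observe();M=R.from_rotvec(o['ee_rot']).as_matrix();print(o['time'],o['position'],totool(np.array([515,312,335])-o['position']),np.degrees(np.arctan2(M[1,0],M[0,0])))
E
```

```text
10.8 [532.95524776 207.49759773 341.04051494] [63.14974278 85.1768343   6.05373508] 153.19936106996852
```

>>> servo_tool(
  increments=[
    [0, [20, 30, 3], [0, 0, -6]],
    [0, [45, 60, 6], [0, 0, -9]],
    [0, [63, 85, 6], [0, 0, -9]],
    [0, [63, 85, 6], [0, 0, -9]],
    [0, [63, 85, 6], [0, 0, -9]],
    [0, [63, 85, 6], [0, 0, -9]],
    [0, [63, 85, 6], [0, 0, -9]],
    [0, [63, 85, 6], [0, 0, -9]],
  ],
)

```text
time: 11.6
position: [516.7, 308.7, 335.0]
ee_rot: [0.498, 3.102, -0.0]
ft_force: [0.5, -0.3, -0.3]
opening: 86.8
grasp_force: 0.0
```

```bash
python3 - <<'E'
from h import *
o=observe();M=R.from_rotvec(o['ee_rot']).as_matrix();print(o['time'],o['position'],np.degrees(np.arctan2(M[1,0],M[0,0])))
c=cam('wrist');np.save('w5.npy',c,allow_pickle=True);print(c['p'])
cv2.imwrite('pics/w5.png',cv2.resize(c['img'][60:360,160:360],None,fx=2,fy=2,interpolation=cv2.INTER_CUBIC))
E
```

```text
11.6 [516.6787126  308.67149526 334.98240331] 161.7611233296528
[448.28164944 331.82914647 314.78763798]
```

View pics/w5.png

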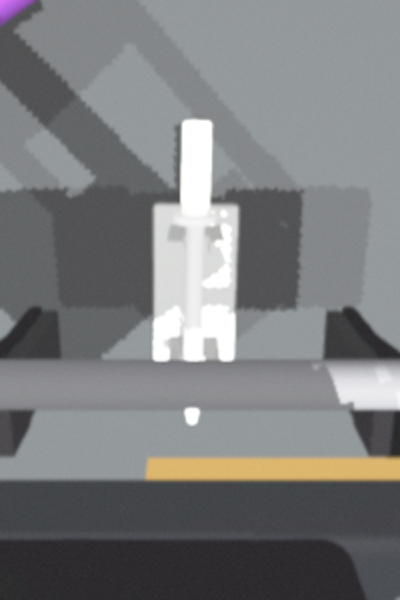

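The spindle's handle is at crop (197,120–216), its collar at about (195,219) and its nose at (192,424), almost in line with the tool.

```bash
python3 - <<'E'
from h import *
c=np.load('w5.npy',allow_pickle=True).item()
p=lambda u,v:onz(c,u/2+160,v/2+60,45)
e,k,t=p(196.8,120),p(196,216),p(192,424)
print(e,k,t,np.linalg.norm(e-k),np.linalg.norm(e-t))
for a,b in((e,k),(e,t)):print(np.degrees(np.arctan2(*(a-b)[:2][::-1])))
u=(e-t)/np.linalg.norm(e-t);H1=e-23*u;H2=t+143*u;print(H1,H2)
H=(H1+H2)/2;o=observe();print('shift',totool(np.array([H[0],H[1],45+164])-o['position']))
E
```

```text
[452.96329395 333.09547647  45.        ] [498.27221317 317.8461131   45.        ] [612.68901022 277.96563904  45.        ] 47.806288743586336 168.972197156618
161.3986057882256
160.95772343826897
[474.70469009 325.59136466  45.        ] [477.51424295 324.62163858  45.        ]
shift [ 43.60365599   2.80069446 126.01151961]
```

>>> servo_tool(
  increments=[
    [0, [25, 3, 10], [0, 0, 0.7]],
    [0, [43.5, 3, 30], [0, 0, 0.7]],
    [0, [43.5, 3, 55], [0, 0, 0.7]],
    [0.3, [43.5, 3, 80], [0, 0, 0.7]],
    [0.4, [43.5, 3, 105], [0, 0, 0.7]],
    [0.5, [43.5, 3, 120], [0, 0, 0.7]],
    [0.5, [43.5, 3, 126], [0, 0, 0.7]],
    [0.5, [43.5, 3, 126], [0, 0, 0.7]],
  ],
  newtons=40,
)

```text
time: 12.45
position: [475.9, 325.8, 208.4]
ee_rot: [-0.515, -3.098, 0.001]
ft_force: [0.0, 0.5, 0.5]
opening: 54.6
grasp_force: 0.0
```

>>> servo_tool(
  increments=[
    [0.7, [0, 0, 0], [0, 0, 0]],
    [0.9, [0, 0, 0], [0, 0, 0]],
    [1, [0, 0, 0], [0, 0, 0]],
    [1, [0, 0, 0], [0, 0, 0]],
    [1, [0, 0, 0], [0, 0, 0]],
    [1, [0, 0, 0], [0, 0, 0]],
    [1, [0, 0, 0], [0, 0, 0]],
    [1, [0, 0, 0], [0, 0, 0]],
  ],
)

```text
time: 13.25
position: [476.0, 326.2, 209.0]
ee_rot: [0.514, 3.099, 0.0]
ft_force: [0.2, 0.7, 0.7]
opening: 12.6
grasp_force: 39.9
```

>>> servo_tool(
  increments=[
    [1, [0, 0, -10], [0, 0, 0]],
    [1, [0, 0, -30], [0, 0, 0]],
    [1, [0, 0, -60], [0, 0, 0]],
    [1, [0, 0, -95], [0, 0, 0]],
    [1, [-10, -10, -120], [0, 0, 6]],
    [1, [-35, -32, -125], [0, 0, 13]],
    [1, [-60, -55, -125], [0, 0, 21]],
    [1, [-85, -79, -125], [0, 0, 29]],
  ],
)

```text
time: 14.05
position: [531.1, 223.1, 335.1]
ee_rot: [1.28, 2.868, 0.001]
ft_force: [1.0, 0.5, -1.4]
opening: 12.9
grasp_force: 39.9
```

```bash
python3 - <<'E'
from h import *
o=observe();M=R.from_rotvec(o['ee_rot']).as_matrix();print(o['time'],o['position'],totool(np.array([594.4,105,334])-o['position']),np.degrees(np.arctan2(M[1,0],M[0,0])),o['opening'],o['ft_force'])
E
```

```text
14.05 [531.11692139 223.10966627 335.11639389] [-130.18381505  -31.72936783    1.14418413] 131.87925222911946 12.897581944264344 [ 1.01187036  0.53237409 -1.44627711]
```

Turn left: 42.9°.

>>> servo_tool(
  increments=[
    [1, [-25, -5, 0], [0, 0, 8]],
    [1, [-50, -10, 0], [0, 0, 16]],
    [1, [-75, -16, 0], [0, 0, 24]],
    [1, [-100, -24, 0], [0, 0, 32]],
    [1, [-125, -31, 0], [0, 0, 39]],
    [1, [-130, -32, 0], [0, 0, 43]],
    [1, [-130, -32, 0], [0, 0, 43]],
    [1, [-130, -32, 0], [0, 0, 43]],
  ],
)

```text
time: 14.85
position: [594.1, 106.2, 334.1]
ee_rot: [-2.236, -2.207, 0.0]
ft_force: [-0.8, 0.0, -0.8]
opening: 12.9
grasp_force: 39.9
```

```bash
python3 - <<'E'
from h import *
o=observe();T=R.from_rotvec(o['ee_rot']);M=T.as_matrix();print(o['time'],o['position'],np.degrees(np.arctan2(M[1,0],M[0,0])))
g=o['position']+M[:,2]*164
s=cam('scene');d=cam('side');np.save('s6.npy',s,allow_pickle=True);np.save('d6.npy',d,allow_pickle=True)
tip=g-143*M[:,0]
for c in(s,d):print('exp tip',proj(c,tip),'collar',proj(c,g-27*M[:,0]),'handle',proj(c,g))
v=np.zeros((500,800,3),np.uint8)
for i,c in enumerate((s,d)):
    u,w=proj(c,tip).astype(int);x=u-50;y=w-60;v[:480,i*400:i*400+400]=cv2.resize(c['img'][y:y+120,x:x+100],None,fx=4,fy=4,interpolation=cv2.INTER_CUBIC);print(x,y)
cv2.imwrite('pics/sd6.png',v)
E
```

```text
14.85 [594.12621829 106.15618182 334.07726483] 89.2554550811068
exp tip [220.02262367 175.39737453] collar [245.72264947 211.47341684] handle [252.1576015 220.5063884]
exp tip [286.81132872 172.48060949] collar [275.12693983 149.32670148] handle [272.62810499 144.37498406]
170 115
236 112
```

View pics/sd6.png

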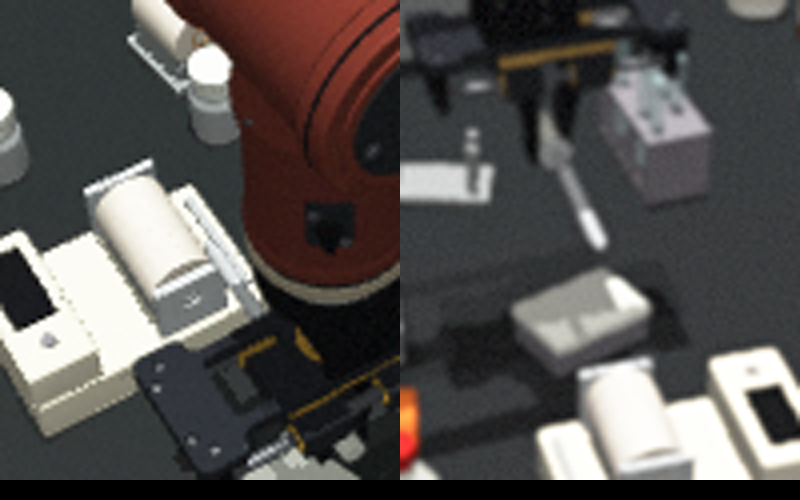

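The side view shows the nose at side (286.7,173.8) against an expected (286.8,172.5), so the spindle sits true in the grip. Next I lower to bore height.

>>> servo_tool(
  increments=[
    [1, [0, 0, 15], [0, 0, 0.2]],
    [1, [0, 0, 35], [0, 0, 0.2]],
    [1, [0, 0, 55], [0, 0, 0.2]],
    [1, [0, 0, 75], [0, 0, 0.2]],
    [1, [0, 0, 90], [0, 0, 0.2]],
    [1, [0, 0, 98], [0, 0, 0.2]],
    [1, [0, 0, 99.5], [0, 0, 0.2]],
    [1, [0, 0, 99.5], [0, 0, 0.2]],
  ],
)

```text
time: 15.75
position: [594.5, 106.2, 234.6]
ee_rot: [2.241, 2.201, 0.0]
ft_force: [0.7, 0.4, -0.4]
opening: 12.6
grasp_force: 39.9
```

```bash
python3 - <<'E'
from h import *
o=observe();T=R.from_rotvec(o['ee_rot']);M=T.as_matrix();print(o['time'],o['position'],np.degrees(np.arctan2(M[1,0],M[0,0])),M[2,0],o['ft_force'])
g=o['position']+M[:,2]*164; tip=g-143*M[:,0]
B=np.array([590.5,-118.2,70]);a=np.radians(89);by=np.array([np.cos(a),np.sin(a),0]);bx=np.array([by[1],-by[0],0])
for n,p in(('handle',g),('tip',tip)):print(n,(p-B)@bx,(p-B)@by,p[2]-70)
d=cam('side');s=cam('scene')
for c in(d,s):print('exp tip',proj(c,tip),'mouth',proj(c,B+51*by))
v=np.zeros((600,800,3),np.uint8)
for i,c in enumerate((s,d)):
    u,w=((proj(c,tip)+proj(c,B+51*by))/2).astype(int);x=u-33;y=w-40;v[:600,i*400:i*400+400]=cv2.resize(c['img'][y:y+100,x:x+67],None,fx=6,fy=6,interpolation=cv2.INTER_CUBIC)[:600,:400];print(x,y)
cv2.imwrite('pics/sd7.png',v)
E
```

```text
15.75 [594.48876345 106.16475441 234.56392177] 88.97079789776497 2.73733382424465e-05 [ 0.71317024  0.38793527 -0.38204253]
handle 0.11945269566342792 224.40466136695633 0.5639285695610283
tip 0.04656948379786143 81.40467999382817 0.5600141821923614
exp tip [286.30430601 200.75329654] mouth [289.40478047 207.72157622]
exp tip [222.88495881 197.90037541] mouth [217.17098559 189.60574139]
187 153
254 164
```

View pics/sd7.png

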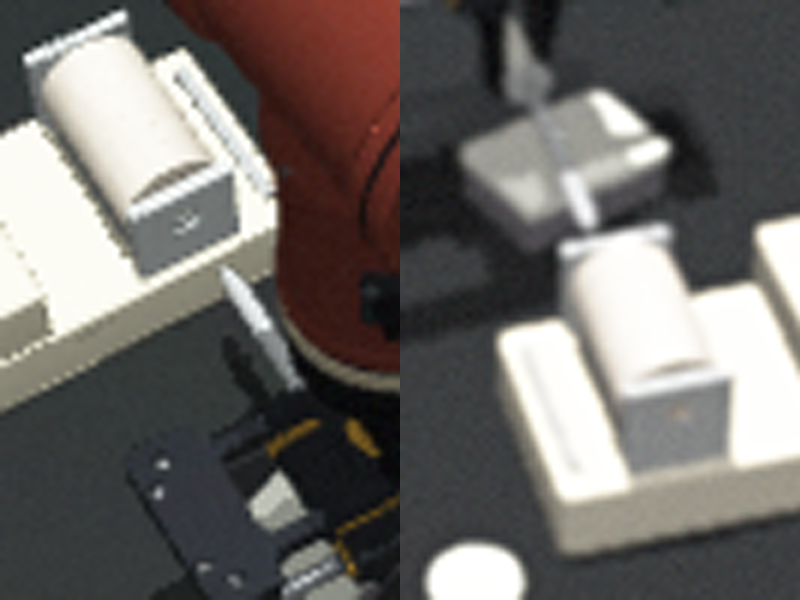

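The nose is seen at scene (224,197.7) and the mouth at (217.8,190). Both match the prediction to within 1 px, so I advance.

>>> servo_tool(
  increments=[
    [1, [-10, 0, 0.3], [0, 0, 0]],
    [1, [-20, 0, 0.3], [0, 0, 0]],
    [1, [-27, 0, 0.3], [0, 0, 0]],
    [1, [-31, 0, 0.3], [0, 0, 0]],
    [1, [-35, 0, 0.3], [0, 0, 0]],
    [1, [-39, 0, 0.3], [0, 0, 0]],
    [1, [-43, 0, 0.3], [0, 0, 0]],
    [1, [-46, 0, 0.3], [0, 0, 0]],
  ],
)

```text
time: 16.65
position: [593.6, 59.9, 234.2]
ee_rot: [2.241, 2.201, 0.0]
ft_force: [0.9, 0.4, 0.5]
opening: 12.9
grasp_force: 39.9
```

>>> servo_tool(
  increments=[
    [1, [-4, 0, 0], [0, 0, 0]],
    [1, [-8, 0, 0], [0, 0, 0]],
    [1, [-12, 0, 0], [0, 0, 0]],
    [1, [-17, 0, 0], [0, 0, 0]],
    [1, [-22, 0, 0], [0, 0, 0]],
    [1, [-27, 0, 0], [0, 0, 0]],
    [1, [-32, 0, 0], [0, 0, 0]],
    [1, [-37, 0, 0], [0, 0, 0]],
  ],
)

```text
time: 17.45
position: [592.8, 22.6, 234.1]
ee_rot: [-2.242, -2.201, 0.0]
ft_force: [0.7, 0.1, -0.6]
opening: 13.0
grasp_force: 39.9
```

>>> servo_tool(
  increments=[
    [1, [-6, 0, 0], [0, 0, 0]],
    [1, [-12, 0, 0], [0, 0, 0]],
    [1, [-18, 0, 0], [0, 0, 0]],
    [1, [-24, 0, 0], [0, 0, 0]],
    [1, [-30, 0, 0], [0, 0, 0]],
    [1, [-36, 0, 0], [0, 0, 0]],
    [1, [-40, 0, 0], [0, 0, 0]],
    [1, [-44, 0, 0], [0, 0, 0]],
  ],
)

```text
time: 18.25
position: [591.9, -21.3, 234.0]
ee_rot: [-2.242, -2.201, 0.0]
ft_force: [0.2, -0.1, -0.9]
opening: 12.9
grasp_force: 39.9
```

>>> servo_tool(
  increments=[
    [1, [-4, 0, 0], [0, 0, 0]],
    [1, [-8, 0, 0], [0, 0, 0]],
    [1, [-11, 0, 0], [0, 0, 0]],
    [1, [-14, 0, 0], [0, 0, 0]],
    [1, [-16, 0, 0], [0, 0, 0]],
    [1, [-17, 0, 0], [0, 0, 0]],
    [1, [-18, 0, 0], [0, 0, 0]],
    [1, [-18, 0, 0], [0, 0, 0]],
  ],
)

```text
time: 19.05
position: [591.7, -39.0, 234.1]
ee_rot: [2.241, 2.201, -0.0]
ft_force: [0.3, -0.6, -0.7]
opening: 13.1
grasp_force: 39.9
```

Now I press gently until the collar makes contact.

>>> servo_tool(
  increments=[
    [1, [-0.7, 0, 0], [0, 0, 0]],
    [1, [-1.4, 0, 0], [0, 0, 0]],
    [1, [-2, 0, 0], [0, 0, 0]],
    [1, [-2.5, 0, 0], [0, 0, 0]],
    [1, [-3, 0, 0], [0, 0, 0]],
    [1, [-3, 0, 0], [0, 0, 0]],
    [1, [-3, 0, 0], [0, 0, 0]],
    [1, [-3, 0, 0], [0, 0, 0]],
  ],
)

```text
time: 19.85
position: [591.6, -40.8, 234.1]
ee_rot: [-2.24, -2.2, -0.002]
ft_force: [0.7, 6.3, 0.7]
opening: 12.6
grasp_force: 39.9
```

The +6 N at y = −40.8 means the collar is home. I release and back off upward.

>>> servo_tool(
  increments=[
    [1, [1, 0, 0], [0, 0, 0]],
    [0.8, [1, 0, 0], [0, 0, 0]],
    [0.7, [1, 0, 0], [0, 0, 0]],
    [0.6, [1, 0, 0], [0, 0, 0]],
    [0.5, [1, 0, 0], [0, 0, 0]],
    [0.5, [1, 0, -10], [0, 0, 0]],
    [0.5, [1, 0, -40], [0, 0, 0]],
    [0.5, [1, 0, -80], [0, 0, 0]],
  ],
)

```text
time: 20.65
position: [590.7, -40.9, 313.3]
ee_rot: [-2.239, -2.198, 0.004]
ft_force: [0.2, -0.4, -0.4]
opening: 42.9
grasp_force: 0.0
```

>>> servo_tool(
  increments=[
    [0.5, [-40, 0, -40], [0, 0, 0]],
    [0.5, [-80, 0, -50], [0, 0, 0]],
    [0.5, [-110, 0, -50], [0, 0, 0]],
    [0.5, [-110, 0, -50], [0, 0, 0]],
    [0.5, [-110, 0, -50], [0, 0, 0]],
    [0.5, [-110, 0, -50], [0, 0, 0]],
    [0.5, [-110, 0, -50], [0, 0, 0]],
    [0.5, [-110, 0, -50], [0, 0, 0]],
  ],
)

```text
time: 21.45
position: [589.7, -149.8, 363.8]
ee_rot: [-2.24, -2.202, 0.0]
ft_force: [-0.4, -0.8, 0.5]
opening: 43.3
grasp_force: 0.0
```

```bash
python3 - <<'E'
from h import *
o=observe();print(o['time'],o['position'],o['ft_force'])
c=cam('wrist');d=cam('side');s=cam('scene');v=np.zeros((600,800,3),np.uint8)
v[:,:400]=cv2.resize(c['img'][0:240,180:340],(400,600));v[:300,400:]=cv2.resize(s['img'][140:230,170:290],(400,300));v[300:,400:]=cv2.resize(d['img'][170:260,240:360],(400,300))
cv2.imwrite('pics/f.png',v)
E
```

```text
21.45 [ 589.68620009 -149.84067082  363.8370599 ] [-0.36873104 -0.8285966   0.4571745 ]
```

View pics/f.png

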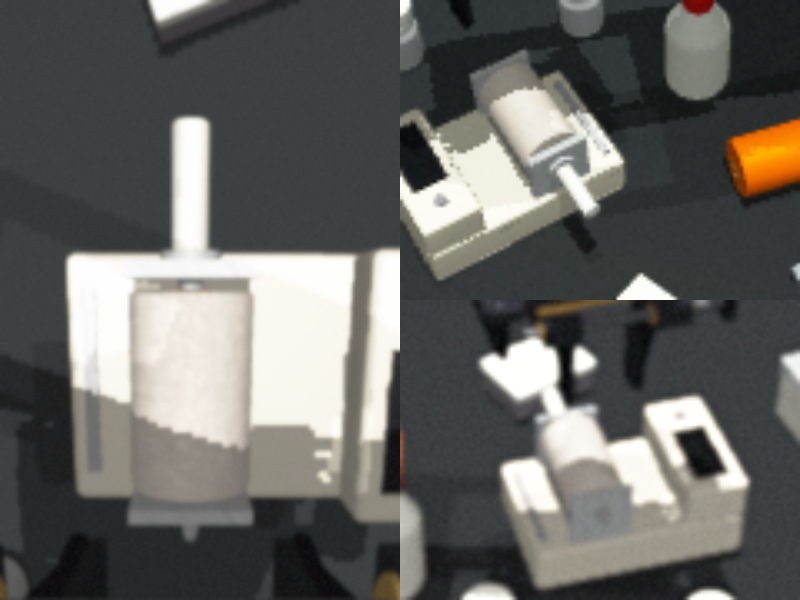

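The collar is flush on the left plate at crop (190,258), the nose shows beyond the right plate at (190,530), and the roll is seated at (190,390). I'm handing the job in.

```bash
python3 -c "
from rig import finish_job;print(finish_job())"
```

```text
the job is handed in; nothing more can be done
None
```

The wide roll is seated between the plates, the spindle is threaded through both plates and the core with its collar home and let go, and the job was handed in at about 21.5 s; no verdict came back.

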